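# Mirror the desk set for a left-handed illustrator

### The job

A left-handed illustrator takes over this desk: move the four things (two ink bottles, sharpener, glue stick) from the collars of the dark wooden rack into the pockets of the green tray, one to a pocket, in reverse order, so that what stands leftmost in the wooden rack ends rightmost in the green one, and so on along the row. Keep each one upright all the way, and leave all four standing on the floors of their pockets.

Things in the scene. Friction and masses are not known exactly. Their poses are not given: they have to be found in the camera images.
- ink_blue: dark blue ink bottle with a black screw cap, 47 mm across, 67 high: round body of constant width up to 49 mm, above it the cap, 32 across; loose, stands upright in its collar on the old rack at the start, its foot 12 mm above the table. Origin at the centre of its foot, z up its axis.
- ink_red: dark red ink bottle with a black screw cap, 47 mm across, 67 high: round body of constant width up to 49 mm, above it the cap, 32 across; loose, stands upright in its collar on the old rack at the start, its foot 12 mm above the table. Origin at the centre of its foot, z up its axis.
- sharpener: blue plastic barrel sharpener with a blue cap, a plain cylinder 44 mm across, 59 high; loose, stands upright in its collar on the old rack at the start, its foot 12 mm above the table. Origin at the centre of its foot, z up its axis.
- glue: grey-blue glue stick with a pale label, an upright cylinder 26 mm across, 92 high; loose, stands upright in its collar on the old rack at the start, its foot 12 mm above the table. Origin at the centre of its foot, z up its axis.
- collar_ink_blue: fixed flat cork collar on the old rack in which the blue ink bottle stands at the start: 59 mm outside, bore 52 mm, 10 high, its top 22 mm above the table. It stays where it is and so marks that thing's place in the old row. Origin at the centre of its underside.
- collar_ink_red: fixed flat cork collar on the old rack in which the red ink bottle stands at the start: 59 mm outside, bore 52 mm, 10 high, its top 22 mm above the table. It stays where it is and so marks that thing's place in the old row. Origin at the centre of its underside.
- collar_sharpener: fixed flat cork collar on the old rack in which the sharpener stands at the start: 59 mm outside, bore 49 mm, 10 high, its top 22 mm above the table. It stays where it is and so marks that thing's place in the old row. Origin at the centre of its underside.
- collar_glue: fixed flat cork collar on the old rack in which the glue stick stands at the start: 59 mm outside, bore 31 mm, 10 high, its top 22 mm above the table. It stays where it is and so marks that thing's place in the old row. Origin at the centre of its underside.
- old_rack: fixed dark wooden board, 70 x 270 x 12 mm with its feet, that carries the four cork collars. Origin at the centre of its underside on the table; its y axis runs along the row, to the robot's left; the four places lie at y = -96, -32, 32 and 96 mm, x = 0, and the collars and things stand on its top at z = 12 mm.
- new_rack: fixed green plastic tray, 72 x 276 mm (298 with end tabs), empty, with four square pale-floored pockets in a row. Origin at the centre of its underside on the table; its y axis runs along the row, to the robot's left; pocket centres at x = 0, y = -102, -34, 34 and 102 mm; each about 64 x 64 mm inside, floor 6 mm above the table, walls and dividers 4 mm thick with their tops at 16 mm.
Not all that is in view belongs to the job. What is shaped like the sharpener but orange is not meant. What is shaped like the ink_blue but purple is not meant.

How it is judged:
At the end, for the whole second after the job is handed in: Each thing stands in the green pocket that mirrors its place in the wooden rack (1 to 4, 2 to 3, 3 to 2, 4 to 1 along y): origin within 20 mm of the pocket centre in the rack's x and y (anywhere inside), foot 2 to 10 mm above the table, upright within 0.1 rad, slower than 20 mm/s (((y of collar_ink_blue in the frame of old_rack between -0.116 and -0.076 m and y of ink_blue in the frame of new_rack between 0.082 and 0.122 m) or (y of collar_ink_blue in the frame of old_rack between -0.052 and -0.012 m and y of ink_blue in the frame of new_rack between 0.014 and 0.054 m) or (y of collar_ink_blue in the frame of old_rack between 0.012 and 0.052 m and y of ink_blue in the frame of new_rack between -0.054 and -0.014 m) or (y of collar_ink_blue in the frame of old_rack between 0.076 and 0.116 m and y of ink_blue in the frame of new_rack between -0.122 and -0.082 m)) and x of ink_blue in the frame of new_rack between -0.02 and 0.02 m and z of ink_blue in the frame of new_rack between 0.002 and 0.01 m and angle between each of ink_blue, ink_red, sharpener, glue's own z axis and vertical below 0.1 rad and linear speed of each of ink_blue, ink_red, sharpener, glue below 0.02 m/s and ((y of collar_ink_red in the frame of old_rack between -0.116 and -0.076 m and y of ink_red in the frame of new_rack between 0.082 and 0.122 m) or (y of collar_ink_red in the frame of old_rack between -0.052 and -0.012 m and y of ink_red in the frame of new_rack between 0.014 and 0.054 m) or (y of collar_ink_red in the frame of old_rack between 0.012 and 0.052 m and y of ink_red in the frame of new_rack between -0.054 and -0.014 m) or (y of collar_ink_red in the frame of old_rack between 0.076 and 0.116 m and y of ink_red in the frame of new_rack between -0.122 and -0.082 m)) and x of ink_red in the frame of new_rack between -0.02 and 0.02 m and z of ink_red in the frame of new_rack between 0.002 and 0.01 m and ((y of collar_sharpener in the frame of old_rack between -0.116 and -0.076 m and y of sharpener in the frame of new_rack between 0.082 and 0.122 m) or (y of collar_sharpener in the frame of old_rack between -0.052 and -0.012 m and y of sharpener in the frame of new_rack between 0.014 and 0.054 m) or (y of collar_sharpener in the frame of old_rack between 0.012 and 0.052 m and y of sharpener in the frame of new_rack between -0.054 and -0.014 m) or (y of collar_sharpener in the frame of old_rack between 0.076 and 0.116 m and y of sharpener in the frame of new_rack between -0.122 and -0.082 m)) and x of sharpener in the frame of new_rack between -0.02 and 0.02 m and z of sharpener in the frame of new_rack between 0.002 and 0.01 m and ((y of collar_glue in the frame of old_rack between -0.116 and -0.076 m and y of glue in the frame of new_rack between 0.082 and 0.122 m) or (y of collar_glue in the frame of old_rack between -0.052 and -0.012 m and y of glue in the frame of new_rack between 0.014 and 0.054 m) or (y of collar_glue in the frame of old_rack between 0.012 and 0.052 m and y of glue in the frame of new_rack between -0.054 and -0.014 m) or (y of collar_glue in the frame of old_rack between 0.076 and 0.116 m and y of glue in the frame of new_rack between -0.122 and -0.082 m)) and x of glue in the frame of new_rack between -0.02 and 0.02 m and z of glue in the frame of new_rack between 0.002 and 0.01 m); the robot touches nothing.
It fails at once if one of the four things is tipped over (leans more than 0.6 rad) (angle between any of ink_blue, ink_red, sharpener, glue's own z axis and vertical above 0.6 rad).
It also fails if it takes over 101 s, if anything falls off the work surface, if the arm or the gripper's body presses on something with over 40 N, if the wrist force passes 120 N, or if a joint passes its speed limit or range.

### The arm

A 6-joint arm with a two-finger parallel gripper is mounted at the origin on the work surface; the furniture and walls round the work are solid. World frame = base frame: x ahead of the robot, y to its left, z up, the work surface at z = 0. Lengths are in m, angles in rad, forces in N, time in s.
With the tool pointing down it reaches from about 0.275 to 0.975 m from the base axis. Payload 8.4 kg.
Tool frame: the origin (TCP) lies on the centre line of the jaws, within the pads' length; the fingertips stand 25 mm ahead of it and the grasp point (between the pads) lies 6 mm ahead of it (r.tip_extent is the distance from the TCP to the fingertips, in m); z points along the fingers, y is the line along which they close (so a half turn about z gives the same grasp; the last joint's range is limited). The gripper opens to 92 mm and grips with 3 to 60 N. Pads are 20 mm wide; open, the fingers measure 128 mm over their backs; the gripper's body (75 mm by 189 mm) begins 69 mm behind the grasp point.
Start: joints at [1.281, 0.353, 1.633, -0, 1.155, -0.002], TCP at [0.177, 0.599, 0.21] pointing down, gripper open.
Joint ranges: [-2.63, 2.63], [-0.92, 2.1], [0.06, 2.66], [-1.3, 4.44], [0, 2.69], [-3.02, 3.02]. Speed limits (rad/s): [2.22, 2.22, 2.79, 3.14, 3.14, 3.14].

### API

Orientations are given as [roll, pitch, yaw] about the fixed x, y, z axes, in that order (R = Rz(yaw) Ry(pitch) Rx(roll)).
In Python, from bench import r gives the robot as it stands.
- The arm moves only by the tool carry_out, never from a script. Its argument "plan" is a list that holds one entry, the list of rows, each a list of 7 numbers: the finger opening in m, from 0 to 0.0919, then the shift along the tool's x, y, z in m, then the turn, a rotation vector about the tool's x, y, z in degrees. A call has 1 to 12 rows; each row shifts and turns the commanded pose from where the row before left it, along the tool's axes as they then stand; what a row does not reach is not made up. A row lasts 1/8 s, in which the tool goes at most 62.5 mm and 10.7 degrees, less where a joint would pass 70% of its speed; a pose out of reach is approached as far as the arm can. A call with a gripper value outside its range is refused whole. The fingers move at their own pace and stop on an object; the grip force is fixed at half the most. Time passes only in rows, so rows that do not move let the fingers close. It gives the time, the measured TCP pose, the force, the opening and the grip force at its end, in the units of the state.
- r.get_obs(): the state, without advancing time (a new reading comes with each control period).
- r.read_camera(name): name is "scene" or "top" or "wrist"; returns a dict with "pixels" (400x640x3 uint8, red, green, blue), "depth" (400x640 float32, m along the optical axis (not along the pixel's ray), 0 where there is no reading), "K" (3x3 intrinsics, pixels), "rvec" (rotation vector, rad) and "tvec" (3), from world to camera coordinates, as OpenCV has them. Camera axes: x right, y down, z forward; pixel columns grow to the right and rows downward; lengths in m; the calibration is good to about 2 mm. A picture is of the moment at which its call begins.
- r.sign_off(): hands the job in; it is judged then, once.
The state is a dict: "time": time; "joint_pos": joint angles; "qd": joint speeds; "joint_torque": joint torques, N m; "eef_pos": TCP position; "eef_rot": TCP orientation; "contact_force": force on the tool from outside, world axes, zero at the start; "ft_torque": the same for the moment, N m; "width": finger opening in m; "finger_force": force on a finger pad.
Only numpy, scipy, OpenCV 4.12 (cv2) and the standard library are available. Lean on these libraries where they do the work, as an engineer would, in place of code of your own. Each camera call takes 0.05 s, during which the arm holds its last target. There are 200 camera calls.

## Working session

There is one attempt and no reset: what is moved stays moved. The work goes in short steps, Python scripts to look and compute and a tool call to move; the robot and the scene stay as the last step left them, time stands still between calls to the robot, and variables do not carry over. Pictures are saved under pics/ and viewed, at most 14 in all, crops included, and the job is handed in when it is done.

Besides the shell and the picture viewer there is one more tool, called after ">>>" by a JSON object that holds its "fn" and its "kwargs". carry_out: Moves the arm, as the interface text tells. Its arguments: {"type":"object","properties":{"plan":{"type":"array","items":{"type":"array","items":{"type":"array","items":{"type":"number"}}}}},"required":["plan"]}

```bash
mkdir -p pics
python3 - <<'E'
from bench import r
import cv2,numpy as np
o=r.get_obs();print({k:np.round(v,3) for k,v in o.items()}, r.tip_extent)
for n in("scene","top"):
    c=r.read_camera(n);cv2.imwrite(f"pics/{n}0.png",c["pixels"][:,:,::-1]);np.savez(f"{n}0.npz",**c)
    R=cv2.Rodrigues(c["rvec"])[0];print(n,c["K"][0,0],-R.T@np.ravel(c["tvec"]),R[2])
E
```

```text
{'time': np.float64(0.0), 'joint_pos': array([ 1.281,  0.354,  1.634,  0.   ,  1.155, -0.002]), 'qd': array([-0.001, -0.001, -0.002,  0.   ,  0.   ,  0.001]), 'joint_torque': array([ 4.0000e-03, -5.9386e+01, -3.3421e+01,  7.0000e-02,  2.4000e-02,
       -0.0000e+00]), 'eef_pos': array([0.177, 0.599, 0.209]), 'eef_rot': array([-3.14 , -0.   ,  2.854]), 'contact_force': array([-0.219,  0.209, -0.097]), 'ft_torque': array([ 0.047, -0.02 ,  0.024]), 'finger_force': np.float64(0.0), 'width': np.float64(0.092)} 0.025
scene 480.0638941629102 [0.03622963 0.44612561 0.42731539] [ 0.60052883 -0.65687524 -0.45593864]
top 481.44489867121496 [ 0.01549801 -0.39076105  0.82542201] [ 0.5474885   0.28898458 -0.78533066]
```

View pics/scene0.png

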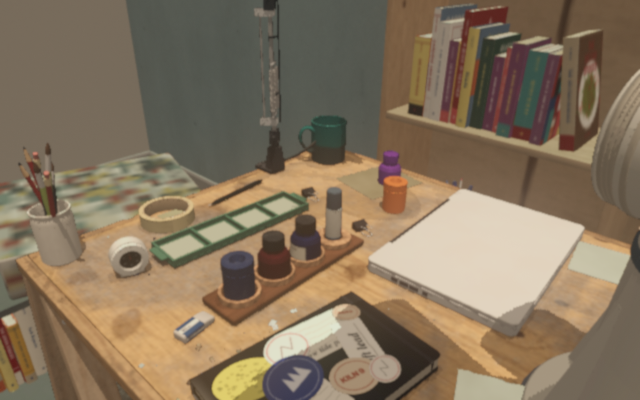

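View pics/top0.png

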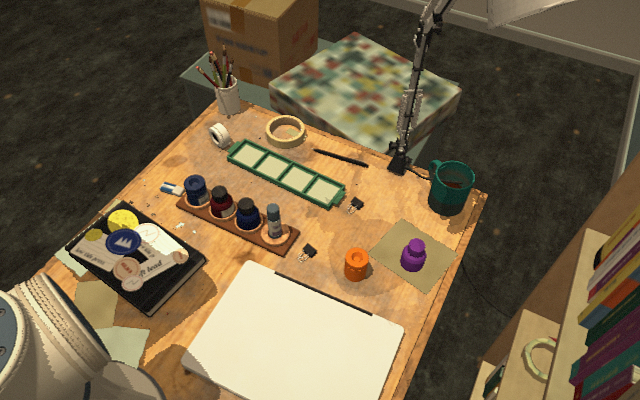

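The scene view shows, along the wooden rack, a dark blue capless cylinder (238,275), which is the sharpener, then ink red (273,255), ink blue (306,238) and the glue (334,213). The empty green tray is behind it at about (230,227). The top view shows the same row at (195,190), (221,203), (247,213), (274,222), with the tray at (287,174).

Possible mix-ups in the top view: sharpener (195,190) or orange decoy (356,264); ink_blue (247,213) or purple decoy (413,254), or the blue sharpener (195,190). I choose by cap: black cap means ink_blue, plain blue cylinder means sharpener. A close crop will check this.

```bash
cat > h.py <<'E'
import numpy as np,cv2
def pts(c):
    K=c["K"];R=cv2.Rodrigues(c["rvec"])[0];t=np.ravel(c["tvec"]);d=c["depth"]
    v,u=np.mgrid[0:400,0:640]
    P=np.stack([(u-K[0,2])/K[0,0]*d,(v-K[1,2])/K[1,1]*d,d],-1)
    return (P-t)@R
def ray(c,u,v,z):
    K=c["K"];R=cv2.Rodrigues(c["rvec"])[0];C=-R.T@np.ravel(c["tvec"])
    d=R.T@np.array([(u-K[0,2])/K[0,0],(v-K[1,2])/K[1,1],1]);return C+d*(z-C[2])/d[2]
E
python3 - <<'E'
from h import *
from scipy.optimize import least_squares
for n,box in(("scene",(140,180,370,320)),("top",(170,130,360,255))):
    c=dict(np.load(n+"0.npz"));P=pts(c);hsv=cv2.cvtColor(c["pixels"],cv2.COLOR_RGB2HSV)
    u0,v0,u1,v1=box;B=np.zeros((400,640),bool);B[v0:v1,u0:u1]=1
    g=B&(abs(hsv[...,0].astype(int)-75)<20)&(hsv[...,1]>90)&(hsv[...,2]>30)
    k,l,s,ce=cv2.connectedComponentsWithStats(g.astype(np.uint8));i=1+np.argmax(s[1:,4])
    m=(l==i);Z=P[...,2][m];print(n,"green z pct",np.percentile(Z,[5,50,95]).round(3))
    # outline cast onto z=.016
    cs,_=cv2.findContours(m.astype(np.uint8),cv2.RETR_EXTERNAL,cv2.CHAIN_APPROX_NONE)
    q=np.array([ray(c,*p[0],.016)[:2] for p in max(cs,key=len)],np.float32)
    print("tray rect",cv2.minAreaRect(q*1000))
    # pale floors
    hull=cv2.fillPoly(np.zeros((400,640),np.uint8),[max(cs,key=len)],1).astype(bool)
    k,l,s,ce=cv2.connectedComponentsWithStats(cv2.erode((hull&~m).astype(np.uint8),np.ones((2,2))))
    for j in range(1,k):
        if s[j,4]>80: print("floor",s[j,4],ray(c,*ce[j],.006).round(3))
    # tall things
    T=B&(P[...,2]>.03)&(P[...,2]<.13)&(P[...,0]>.2)
    k,l,s,ce=cv2.connectedComponentsWithStats(T.astype(np.uint8),connectivity=4)
    for j in range(1,k):
        if s[j,4]<60: continue
        p=P[l==j];zt=np.percentile(p[:,2],98)
        top=(l==j)&(P[...,2]>zt-.006)
        print("thing",s[j],"ztop",zt.round(3),"topmean",P[top].mean(0).round(3),"mean",p.mean(0).round(3))
c=dict(np.load("scene0.npz"));a=c["pixels"][180:320,190:370,::-1]
b=dict(np.load("top0.npz"))["pixels"][130:260,170:350,::-1]
cv2.imwrite("pics/crop.png",np.vstack([cv2.resize(a,None,fx=2.2,fy=2.2,interpolation=3),cv2.resize(b,(396,286),interpolation=3)]))
E
```

```text
Traceback (most recent call last):
ValueError: attempt to get argmax of an empty sequence
```

```bash
cat > m.py <<'E'
from h import *
c0=dict(np.load("scene0.npz"));h=cv2.cvtColor(c0["pixels"],cv2.COLOR_RGB2HSV)
print("tray-wall hsv",[h[v,u] .tolist() for u,v in((230,245),(200,228),(305,205))])
for n,box in(("scene",(140,180,370,320)),("top",(170,130,360,255))):
    c=dict(np.load(n+"0.npz"));P=pts(c);hsv=cv2.cvtColor(c["pixels"],cv2.COLOR_RGB2HSV)
    u0,v0,u1,v1=box;B=np.zeros((400,640),bool);B[v0:v1,u0:u1]=1
    g=B&(hsv[...,0]>40)&(hsv[...,0]<100)&(hsv[...,1]>70)&(hsv[...,2]>25)&(P[...,2]<.04)
    k,l,s,ce=cv2.connectedComponentsWithStats(g.astype(np.uint8));i=1+np.argmax(s[1:,4])
    m=(l==i);Z=P[...,2][m];print(n,s[i],"green z pct",np.percentile(Z,[5,50,95]).round(3))
    cs,_=cv2.findContours(m.astype(np.uint8),cv2.RETR_EXTERNAL,cv2.CHAIN_APPROX_NONE);C=max(cs,key=len)
    q=np.array([ray(c,*p[0],.016)[:2] for p in C],np.float32)
    print("tray rect",cv2.minAreaRect(q*1000))
    hull=cv2.fillPoly(np.zeros((400,640),np.uint8),[C],1).astype(bool)
    k,l,s,ce=cv2.connectedComponentsWithStats((hull&~m).astype(np.uint8),connectivity=4)
    for j in range(1,k):
        if s[j,4]>80: print("floor",s[j,4],ray(c,*ce[j],.006).round(3))
    T=B&(P[...,2]>.03)&(P[...,2]<.13)&(P[...,0]>.2)
    k,l,s,ce=cv2.connectedComponentsWithStats(T.astype(np.uint8),connectivity=4)
    for j in range(1,k):
        if s[j,4]<60: continue
        p=P[l==j];zt=np.percentile(p[:,2],98);top=(l==j)&(P[...,2]>zt-.006)
        print("thing",ce[j].round(),"n",s[j,4],"ztop",zt.round(3),"topmean",P[top].mean(0).round(3),"mean",p.mean(0).round(3))
a=c0["pixels"][180:320,190:370,::-1];b=c["pixels"][130:260,170:350,::-1]
cv2.imwrite("pics/crop.png",np.vstack([cv2.resize(a,None,fx=2.2,fy=2.2,interpolation=2),cv2.resize(b,(396,286),interpolation=2)]))
E
python3 m.py
```

```text
tray-wall hsv [[16, 99, 150], [42, 69, 93], [34, 67, 84]]
scene [304 203   2   2   2] green z pct [0.016 0.016 0.017]
tray rect ((589.842041015625, -115.15748596191406), (4.398838520050049, 0.0), 109.64879608154297)
thing [333. 211.] n 777 ztop 0.106 topmean [ 0.467 -0.054  0.105] mean [ 0.463 -0.05   0.072]
thing [305. 237.] n 1036 ztop 0.081 topmean [0.466 0.01  0.08 ] mean [0.46  0.016 0.057]
thing [273. 254.] n 1188 ztop 0.081 topmean [0.465 0.074 0.08 ] mean [0.459 0.079 0.057]
thing [143. 250.] n 99 ztop 0.049 topmean [0.628 0.186 0.046] mean [0.625 0.186 0.039]
thing [237. 273.] n 1335 ztop 0.074 topmean [0.465 0.137 0.072] mean [0.459 0.141 0.058]
top [ 227  139  118   71 1622] green z pct [0.004 0.011 0.017]
tray rect ((619.8806762695312, 13.347320556640625), (297.3429870605469, 80.14610290527344), 86.41693878173828)
floor 392 [0.631 0.116 0.006]
floor 420 [0.628 0.048 0.006]
floor 449 [ 0.623 -0.02   0.006]
floor 472 [ 0.62  -0.088  0.006]
thing [221. 134.] n 160 ztop 0.054 topmean [0.629 0.19  0.051] mean [0.63  0.187 0.042]
thing [196. 188.] n 521 ztop 0.073 topmean [0.465 0.131 0.07 ] mean [0.461 0.126 0.06 ]
thing [221. 200.] n 532 ztop 0.081 topmean [0.465 0.067 0.079] mean [0.46  0.062 0.059]
thing [247. 212.] n 547 ztop 0.081 topmean [0.465 0.004 0.078] mean [ 0.46  -0.002  0.059]
thing [274. 219.] n 392 ztop 0.106 topmean [ 0.466 -0.06   0.104] mean [ 0.461 -0.064  0.076]
thing [353. 251.] n 86 ztop 0.061 topmean [ 0.48  -0.226  0.059] mean [ 0.48  -0.226  0.058]
```

```bash
cat > m2.py <<'E'
from h import *
from scipy.optimize import least_squares
G=[dict(np.load(n+"0.npz")) for n in("scene","top")]
for name,(x,y),rad,zr in(("sharp",(.465,.135),.022,(.03,.068)),("red",(.465,.071),.0235,(.03,.058)),("blue",(.465,.007),.0235,(.03,.058)),("glue",(.465,-.057),.013,(.03,.1))):
    out=[]
    for cs in([G[0]],[G[1]],G):
        p=np.vstack([pts(c).reshape(-1,3) for c in cs])
        p=p[(np.hypot(p[:,0]-x,p[:,1]-y)<rad+.007)&(p[:,2]>zr[0])&(p[:,2]<zr[1])]
        f=least_squares(lambda q:np.hypot(p[:,0]-q[0],p[:,1]-q[1])-rad,(x,y),loss="soft_l1",f_scale=.002)
        out.append(np.r_[f.x,np.sqrt((f.fun**2).mean())].round(4))
    print(name,*out)
for c in G:
    P=pts(c);p=P.reshape(-1,3);p=p[(p[:,2]>.0145)&(p[:,2]<.02)&(p[:,0]>.56)&(p[:,0]<.68)&(abs(p[:,1]-.014)<.17)]
    px=c["pixels"]
    print("walltops",len(p),cv2.minAreaRect((p[:,:2]*1000).astype(np.float32)),np.percentile(p,[2,98],axis=0).round(3).tolist())
E
python3 m2.py
```

```text
sharp [0.4686 0.1345 0.0039] [0.4671 0.1329 0.0063] [0.468  0.1338 0.0047]
red [0.4695 0.0701 0.0034] [0.4684 0.0706 0.0037] [0.4693 0.0701 0.0035]
blue [0.4697 0.0059 0.0034] [0.469  0.0062 0.0036] [0.4696 0.0059 0.0035]
glue [ 0.4694 -0.0572  0.0009] [ 0.4678 -0.0589  0.001 ] [ 0.4686 -0.0579  0.0012]
walltops 1228 ((626.8599853515625, 5.515472412109375), (320.5604248046875, 76.99749755859375), 86.88064575195312) [[0.586, -0.127, 0.015], [0.667, 0.163, 0.019]]
walltops 520 ((625.4762573242188, 23.561798095703125), (318.4114074707031, 74.14347076416016), 86.65571594238281) [[0.583, -0.131, 0.015], [0.665, 0.159, 0.019]]
```

View pics/crop.png

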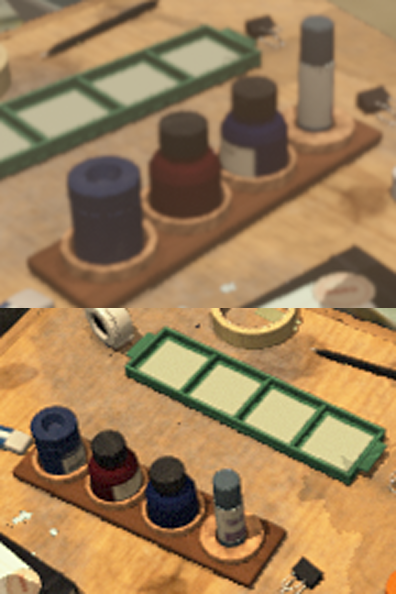

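The crop confirms the row: the plain capless blue cylinder on the left is the sharpener, then red with a black cap, blue with a black cap, and the glue on the right. The orange and purple decoys are elsewhere. Heights (0.106, 0.081, 0.074) and the 64 mm spacing agree. Now a quick obstacle check and the first move.

Run:
```python
from h import *
p=np.vstack([pts(dict(np.load(n+"0.npz"))).reshape(-1,3) for n in("scene","top")])
p=p[(p[:,2]>.09)&(p[:,2]<.7)&(p[:,0]>.3)&(p[:,0]<.95)&(abs(p[:,1])<.6)]
k,inv,cn=np.unique(np.floor(p[:,:2]/.05).astype(int),axis=0,return_inverse=True,return_counts=True)
for i,(a,b) in enumerate(k):
    if cn[i]>6: z=p[inv.ravel()==i,2]; print((a*.05).round(2),(b*.05).round(2),"z %.2f-%.2f"%(z.min(),z.max()),cn[i])
th=np.deg2rad(163.52);print("tool shift to (.469,-.058): world d",.469-.177,-.058-.599)
```

```text
0.4 -0.4 z 0.59-0.64 924
0.4 -0.35 z 0.57-0.61 258
0.45 -0.35 z 0.56-0.60 198
0.45 -0.1 z 0.09-0.11 260
0.45 -0.05 z 0.09-0.11 114
0.65 -0.4 z 0.09-0.10 23
0.65 -0.35 z 0.09-0.10 93
0.65 0.25 z 0.13-0.17 194
0.7 -0.4 z 0.09-0.10 91
0.7 -0.35 z 0.09-0.10 30
0.7 -0.3 z 0.09-0.10 60
0.7 -0.25 z 0.09-0.45 647
0.7 -0.2 z 0.09-0.40 211
0.7 0.2 z 0.09-0.19 252
0.7 0.25 z 0.09-0.18 817
0.75 -0.6 z 0.09-0.33 419
0.75 -0.4 z 0.09-0.10 24
0.75 -0.35 z 0.09-0.10 87
0.75 -0.25 z 0.09-0.40 1619
0.75 -0.2 z 0.09-0.40 1486
0.75 0.2 z 0.09-0.18 217
0.75 0.25 z 0.09-0.18 389
tool shift to (.469,-.058): world d 0.292 -0.657
```

>>> {"fn": "carry_out", "kwargs": {"plan": [[[0.0919,0,0,0,0,0,10.5],[0.0919,0,0,0,0,0,10.5],[0.0919,0,0,0,0,0,10.5],[0.0919,0,0,0,0,0,10.5],[0.0919,0,0,0,0,0,10.5],[0.0919,0,0,0,0,0,10.5],[0.0919,0,0,0,0,0,10.5]]]}}

```text
time: 0.98
eef_pos: [0.1773, 0.599, 0.2091]
eef_rot: [-3.141, 0.001, 1.565]
contact_force: [-0.3, 0.1, 0.3]
width: 0.0922
finger_force: 0.0
```

>>> {"fn": "carry_out", "kwargs": {"plan": [[[0.0919,-0.055,0.025,0,0,0,0],[0.0919,-0.055,0.025,0,0,0,0],[0.0919,-0.055,0.025,0,0,0,0],[0.0919,-0.055,0.025,0,0,0,0],[0.0919,-0.055,0.025,0,0,0,0],[0.0919,-0.055,0.025,0,0,0,0],[0.0919,-0.055,0.025,0,0,0,0],[0.0919,-0.055,0.025,0,0,0,0],[0.0919,-0.055,0.025,0,0,0,0],[0.0919,-0.055,0.025,0,0,0,0],[0.0919,-0.055,0.025,0,0,0,0],[0.0919,0,0,0,0,0,0]]]}}

```text
time: 2.48
eef_pos: [0.4536, -0.0091, 0.2094]
eef_rot: [3.141, 0.001, 1.566]
contact_force: [-0.5, 0.1, -0.3]
width: 0.092
finger_force: 0.0
```

>>> {"fn": "carry_out", "kwargs": {"plan": [[[0.0919,-0.025,0.008,0,0,0,0],[0.0919,-0.024,0.007,0,0,0,0],[0.0919,0,0,0,0,0,0],[0.0919,0,0,0.04,0,0,0],[0.0919,0,0,0.04,0,0,0],[0.0919,0,0,0.04,0,0,0],[0.0919,0,0,0.023,0,0,0],[0.0919,0,0,0,0,0,0]]]}}

```text
time: 3.48
eef_pos: [0.4656, -0.0532, 0.0652]
eef_rot: [-3.138, -0.001, 1.572]
contact_force: [-0.1, -0.0, 1.2]
width: 0.0916
finger_force: 0.0
```

>>> {"fn": "carry_out", "kwargs": {"plan": [[[0.06,0,0,0,0,0,0],[0.045,0,0,0,0,0,0],[0.035,0,0,0,0,0,0],[0.02,0,0,0,0,0,0],[0.02,0,0,0,0,0,0],[0.02,0,0,0,0,0,0],[0.02,0,0,0,0,0,0],[0.02,0,0,0,0,0,0]]]}}

```text
time: 4.47
eef_pos: [0.4675, -0.0547, 0.0665]
eef_rot: [-3.141, -0.0, 1.571]
contact_force: [-0.1, -0.2, -0.7]
width: 0.0252
finger_force: 30.0
```

>>> {"fn": "carry_out", "kwargs": {"plan": [[[0.02,0,0,-0.01,0,0,0],[0.02,0,0,-0.02,0,0,0],[0.02,0,0,-0.03,0,0,0],[0.02,0,0,-0.03,0,0,0],[0.02,0,0,-0.02,0,0,0],[0.02,0.02,0.02,0,0,0,0],[0.02,0.03,0.028,0,0,0,0],[0.02,0.03,0.028,0,0,0,0],[0.02,0.03,0.028,0,0,0,0],[0.02,0.03,0.028,0,0,0,0],[0.02,0.02,0.02,0,0,0,0],[0.02,0.013,0.01,0,0,0,0]]]}}

```text
time: 5.98
eef_pos: [0.6302, 0.1194, 0.177]
eef_rot: [3.141, -0.0, 1.572]
contact_force: [-0.2, -0.2, -0.2]
width: 0.0256
finger_force: 30.0
```

>>> {"fn": "carry_out", "kwargs": {"plan": [[[0.02,0,0,0,0,0,0],[0.02,0,0,0,0,0,0],[0.02,0,0,0,0,0,0]]]}}

```text
time: 6.35
eef_pos: [0.6289, 0.1176, 0.1768]
eef_rot: [-3.141, 0.0, 1.57]
contact_force: [-0.7, -0.3, 0.1]
width: 0.0252
finger_force: 30.0
```

Run:
```python
from bench import r
import cv2,numpy as np
c=r.read_camera("top");a=c["pixels"][100:260,160:400,::-1]
w=r.read_camera("wrist");np.savez("w1.npz",**w)
cv2.imwrite("pics/p1.png",np.hstack([cv2.resize(a,(480,320)),cv2.resize(w["pixels"][:,:,::-1],(320,200)).copy() if 0 else cv2.copyMakeBorder(cv2.resize(w["pixels"][:,:,::-1],(320,200)),0,120,0,0,0)]))
```

```text
(no output)
```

View pics/p1.png

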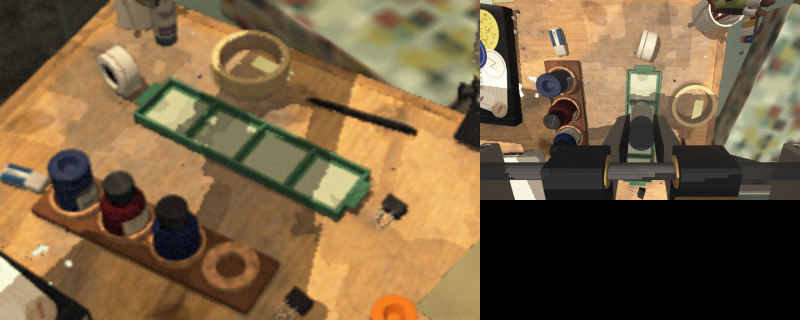

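The glue is held upright above the leftmost pocket, and its collar at (230,265) is empty. Lowering and releasing.

>>> {"fn": "carry_out", "kwargs": {"plan": [[[0.02,0,0,0.03,0,0,0],[0.02,0,0,0.03,0,0,0],[0.02,0,0,0.03,0,0,0],[0.02,0,0,0.015,0,0,0],[0.02,0,0,0.006,0,0,0],[0.02,0,0,0.004,0,0,0],[0.02,0,0,0,0,0,0],[0.02,0,0,0,0,0,0]]]}}

```text
time: 7.45
eef_pos: [0.63, 0.1185, 0.0623]
eef_rot: [3.14, -0.0, 1.571]
contact_force: [-0.1, -0.5, -0.9]
width: 0.0254
finger_force: 30.0
```

>>> {"fn": "carry_out", "kwargs": {"plan": [[[0.02,0,0,0.001,0,0,0],[0.02,0,0,0,0,0,0],[0.03,0,0,0,0,0,0],[0.04,0,0,0,0,0,0],[0.06,0,0,0,0,0,0],[0.0919,0,0,0,0,0,0],[0.0919,0,0,0,0,0,0],[0.0919,0,0,0,0,0,0],[0.0919,0,0,-0.02,0,0,0],[0.0919,0,0,-0.03,0,0,0],[0.0919,0,0,-0.04,0,0,0],[0.0919,0,0,-0.03,0,0,0]]]}}

```text
time: 8.95
eef_pos: [0.6302, 0.1185, 0.1839]
eef_rot: [3.139, -0.0, 1.571]
contact_force: [0.4, -0.7, -1.3]
width: 0.0922
finger_force: 0.0
```

```bash
cat > look.py <<'E'
from bench import r
from h import *
import sys
from scipy.optimize import least_squares
n=sys.argv[1];S=[r.read_camera("scene"),r.read_camera("top")];print(r.get_obs()["eef_pos"].round(4))
a=S[0]["pixels"][170:330,130:370,::-1];b=S[1]["pixels"][100:260,160:400,::-1]
cv2.imwrite(f"pics/{n}.png",np.hstack([cv2.resize(a,(400,267)),cv2.resize(b,(400,267))]))
for s in sys.argv[2:]:
    x,y,rad,z0,z1=map(float,s.split(","))
    for c in S:
        p=pts(c).reshape(-1,3);q=p[(np.hypot(p[:,0]-x,p[:,1]-y)<.045)&(p[:,2]>.022)&(p[:,2]<.115)]
        p=q[(q[:,2]>z0)&(q[:,2]<z1)]
        if len(p)<20: continue
        f=least_squares(lambda k:np.hypot(p[:,0]-k[0],p[:,1]-k[1])-rad,p[:,:2].mean(0)+[.01,0],loss="soft_l1",f_scale=.002)
        print(s,len(p),f.x.round(4),"ztop",np.percentile(q[:,2],98).round(3))
E
python3 look.py p2 .63,.118,.013,.03,.1
```

```text
[0.632  0.1188 0.1858]
.63,.118,.013,.03,.1 761 [0.6307 0.1159] ztop 0.1
.63,.118,.013,.03,.1 313 [0.6293 0.1142] ztop 0.099
```

View pics/p2.png

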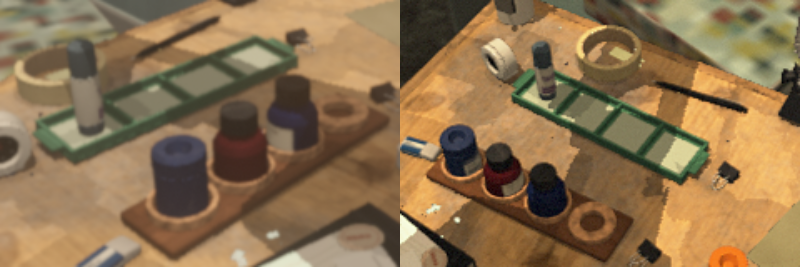

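The glue stands at (90,85 left crop; 543,65 right crop) in the leftmost pocket, with its top at 0.099 as expected. Next is blue ink.

>>> {"fn": "carry_out", "kwargs": {"plan": [[[0.0919,-0.023,-0.032,0,0,0,0],[0.0919,-0.023,-0.032,0,0,0,0],[0.0919,-0.023,-0.032,0,0,0,0],[0.0919,-0.023,-0.032,0,0,0,0],[0.0919,-0.021,-0.034,0,0,0,0],[0.0919,0,0,0,0,0,0],[0.0919,0,0,0,0,0,0]]]}}

```text
time: 9.93
eef_pos: [0.4683, 0.0055, 0.1808]
eef_rot: [3.14, -0.0, 1.571]
contact_force: [0.3, 0.4, -0.7]
width: 0.0919
finger_force: 0.0
```

>>> {"fn": "carry_out", "kwargs": {"plan": [[[0.0919,0,0,0.03,0,0,0],[0.0919,0,0,0.04,0,0,0],[0.0919,0,0,0.04,0,0,0],[0.0919,0,0,0.018,0,0,0],[0.08,0,0,0,0,0,0],[0.065,0,0,0,0,0,0],[0.055,0,0,0,0,0,0],[0.04,0,0,0,0,0,0],[0.04,0,0,0,0,0,0],[0.04,0,0,0,0,0,0],[0.04,0,0,0,0,0,0],[0.04,0,0,0,0,0,0]]]}}

```text
time: 11.42
eef_pos: [0.468, 0.0053, 0.053]
eef_rot: [3.141, -0.0, 1.571]
contact_force: [-0.5, 0.9, 6.0]
width: 0.0452
finger_force: 30.0
```

>>> {"fn": "carry_out", "kwargs": {"plan": [[[0.04,0,0,-0.01,0,0,0],[0.04,0,0,-0.02,0,0,0],[0.04,0,0,-0.03,0,0,0],[0.04,0,0,-0.03,0,0,0],[0.04,0,0,-0.02,0,0,0],[0.04,0.005,0.018,0,0,0,0],[0.04,0.008,0.03,0,0,0,0],[0.04,0.008,0.03,0,0,0,0],[0.04,0.008,0.03,0,0,0,0],[0.04,0.008,0.03,0,0,0,0],[0.04,0.006,0.02,0,0,0,0],[0.04,0,0,0,0,0,0]]]}}

```text
time: 12.92
eef_pos: [0.6266, 0.049, 0.161]
eef_rot: [-3.141, -0.0, 1.571]
contact_force: [-0.6, -1.2, -1.3]
width: 0.0452
finger_force: 30.0
```

>>> {"fn": "carry_out", "kwargs": {"plan": [[[0.04,0,0,0,0,0,0],[0.04,0,0,0.02,0,0,0],[0.04,0,0,0.03,0,0,0],[0.04,0,0,0.03,0,0,0],[0.04,0,0,0.02,0,0,0],[0.04,0,0,0.01,0,0,0],[0.04,0,0,0.004,0,0,0],[0.04,0,0,0,0,0,0],[0.04,0,0,0,0,0,0]]]}}

```text
time: 14.05
eef_pos: [0.6261, 0.0484, 0.0494]
eef_rot: [3.14, -0.0, 1.571]
contact_force: [-0.5, 0.3, -0.7]
width: 0.0448
finger_force: 30.0
```

>>> {"fn": "carry_out", "kwargs": {"plan": [[[0.04,0,0,0.002,0,0,0],[0.04,0,0,0,0,0,0],[0.05,0,0,0,0,0,0],[0.06,0,0,0,0,0,0],[0.075,0,0,0,0,0,0],[0.0919,0,0,0,0,0,0],[0.0919,0,0,0,0,0,0],[0.0919,0,0,0,0,0,0],[0.0919,0,0,-0.02,0,0,0],[0.0919,0,0,-0.03,0,0,0],[0.0919,0,0,-0.04,0,0,0],[0.0919,0,0,-0.03,0,0,0]]]}}

```text
time: 15.55
eef_pos: [0.6262, 0.0484, 0.1699]
eef_rot: [3.139, -0.0, 1.571]
contact_force: [0.3, -0.0, 0.3]
width: 0.0919
finger_force: 0.0
```

```bash
python3 look.py p3 .63,.118,.013,.03,.1 .626,.048,.0235,.025,.052 .469,.07,.0235,.03,.058 .468,.134,.022,.03,.068
```

```text
[0.6281 0.0486 0.1718]
.63,.118,.013,.03,.1 769 [0.6306 0.1159] ztop 0.1
.63,.118,.013,.03,.1 312 [0.6294 0.1141] ztop 0.1
.626,.048,.0235,.025,.052 527 [0.6277 0.0494] ztop 0.075
.626,.048,.0235,.025,.052 254 [0.627  0.0491] ztop 0.075
.469,.07,.0235,.03,.058 723 [0.4695 0.0701] ztop 0.081
.469,.07,.0235,.03,.058 375 [0.4677 0.0734] ztop 0.08
.468,.134,.022,.03,.068 1025 [0.4679 0.1328] ztop 0.073
.468,.134,.022,.03,.068 304 [0.467  0.1328] ztop 0.073
```

View pics/p3.png

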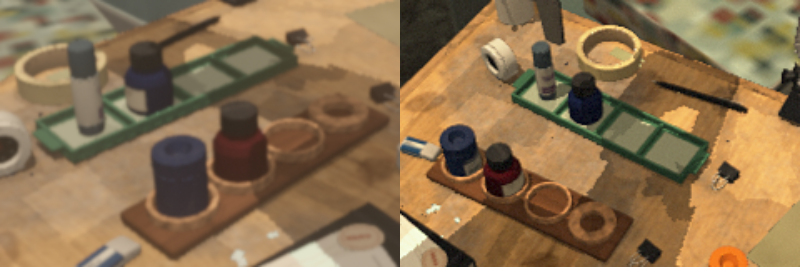

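The blue ink stands in the second pocket (148,80 left crop; 586,98 right crop), with its top at 0.075. Red is next.

>>> {"fn": "carry_out", "kwargs": {"plan": [[[0.0919,0.004,-0.03,0,0,0,0],[0.0919,0.005,-0.033,0,0,0,0],[0.0919,0.005,-0.034,0,0,0,0],[0.0919,0.004,-0.03,0,0,0,0],[0.0919,0.004,-0.03,0,0,0,0],[0.0919,0,0,0,0,0,0],[0.0919,0,0,0,0,0,0],[0.0919,0,0,0.03,0,0,0],[0.0919,0,0,0.04,0,0,0],[0.0919,0,0,0.03,0,0,0],[0.0919,0,0,0.016,0,0,0],[0.0919,0,0,0,0,0,0]]]}}

```text
time: 17.15
eef_pos: [0.4685, 0.0702, 0.0498]
eef_rot: [-3.14, 0.0, 1.571]
contact_force: [0.3, 0.6, -0.4]
width: 0.0919
finger_force: 0.0
```

>>> {"fn": "carry_out", "kwargs": {"plan": [[[0.08,0,0,0,0,0,0],[0.065,0,0,0,0,0,0],[0.055,0,0,0,0,0,0],[0.04,0,0,0,0,0,0],[0.04,0,0,0,0,0,0],[0.04,0,0,0,0,0,0],[0.04,0,0,0,0,0,0],[0.04,0,0,0,0,0,0]]]}}

```text
time: 18.15
eef_pos: [0.4686, 0.0704, 0.0507]
eef_rot: [3.141, -0.0, 1.571]
contact_force: [-1.3, 0.1, 5.5]
width: 0.0451
finger_force: 30.0
```

>>> {"fn": "carry_out", "kwargs": {"plan": [[[0.04,0,0,-0.01,0,0,0],[0.04,0,0,-0.02,0,0,0],[0.04,0,0,-0.03,0,0,0],[0.04,0,0,-0.03,0,0,0],[0.04,0,0,-0.03,0,0,0],[0.04,-0.012,0.018,0,0,0,0],[0.04,-0.016,0.029,0,0,0,0],[0.04,-0.017,0.029,0,0,0,0],[0.04,-0.017,0.029,0,0,0,0],[0.04,-0.016,0.029,0,0,0,0],[0.04,-0.012,0.02,0,0,0,0],[0.04,0,0,0,0,0,0]]]}}

```text
time: 19.65
eef_pos: [0.6235, -0.0212, 0.1688]
eef_rot: [-3.14, 0.0, 1.57]
contact_force: [-0.4, 0.8, -1.4]
width: 0.0454
finger_force: 30.0
```

>>> {"fn": "carry_out", "kwargs": {"plan": [[[0.04,0,0,0,0,0,0],[0.04,0,0,0.02,0,0,0],[0.04,0,0,0.03,0,0,0],[0.04,0,0,0.03,0,0,0],[0.04,0,0,0.03,0,0,0],[0.04,0,0,0.01,0,0,0],[0.04,0,0,0.004,0,0,0],[0.04,0,0,0,0,0,0],[0.04,0,0,0,0,0,0]]]}}

```text
time: 20.78
eef_pos: [0.6232, -0.0196, 0.0477]
eef_rot: [3.14, 0.0, 1.571]
contact_force: [0.7, 0.2, -1.6]
width: 0.0457
finger_force: 30.0
```

>>> {"fn": "carry_out", "kwargs": {"plan": [[[0.04,0,0,0.002,0,0,0],[0.04,0,0,0,0,0,0],[0.05,0,0,0,0,0,0],[0.06,0,0,0,0,0,0],[0.075,0,0,0,0,0,0],[0.0919,0,0,0,0,0,0],[0.0919,0,0,0,0,0,0],[0.0919,0,0,0,0,0,0],[0.0919,0,0,-0.02,0,0,0],[0.0919,0,0,-0.03,0,0,0],[0.0919,0,0,-0.04,0,0,0],[0.0919,0,0,-0.03,0,0,0]]]}}

```text
time: 22.28
eef_pos: [0.6232, -0.0196, 0.1679]
eef_rot: [3.139, 0.0, 1.571]
contact_force: [0.2, 0.3, -0.1]
width: 0.0919
finger_force: 0.0
```

```bash
python3 look.py p4 .623,-.02,.0235,.025,.052 .468,.134,.022,.03,.068
```

```text
[ 0.6251 -0.0197  0.1697]
.623,-.02,.0235,.025,.052 463 [ 0.6244 -0.0197] ztop 0.075
.623,-.02,.0235,.025,.052 273 [ 0.6238 -0.0195] ztop 0.075
.468,.134,.022,.03,.068 822 [0.4686 0.1344] ztop 0.073
.468,.134,.022,.03,.068 302 [0.4671 0.1331] ztop 0.072
```

View pics/p4.png

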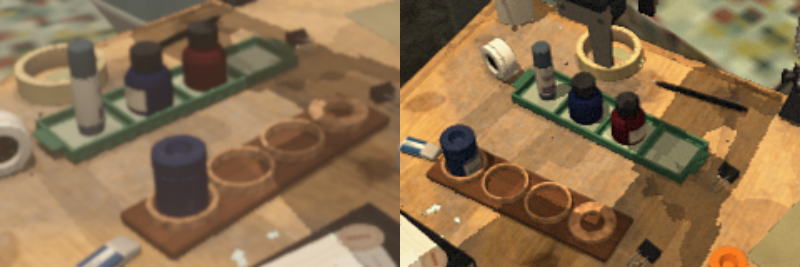

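Red stands in the third pocket (205,60 left crop; 628,118 right crop), with its top at 0.075. Last is the sharpener.

>>> {"fn": "carry_out", "kwargs": {"plan": [[[0.0919,0.025,-0.026,0,0,0,0],[0.0919,0.026,-0.026,0,0,0,0],[0.0919,0.026,-0.026,0,0,0,0],[0.0919,0.026,-0.026,0,0,0,0],[0.0919,0.026,-0.026,0,0,0,0],[0.0919,0.0245,-0.0255,0,0,0,0],[0.0919,0,0,0,0,0,0],[0.0919,0,0,0.03,0,0,0],[0.0919,0,0,0.04,0,0,0],[0.0919,0,0,0.03,0,0,0],[0.0919,0,0,0.014,0,0,0],[0.0919,0,0,0,0,0,0]]]}}

```text
time: 23.88
eef_pos: [0.4669, 0.1334, 0.0501]
eef_rot: [-3.14, 0.0, 1.571]
contact_force: [0.1, 1.0, 0.2]
width: 0.0919
finger_force: 0.0
```

>>> {"fn": "carry_out", "kwargs": {"plan": [[[0.08,0,0,0,0,0,0],[0.065,0,0,0,0,0,0],[0.05,0,0,0,0,0,0],[0.037,0,0,0,0,0,0],[0.037,0,0,0,0,0,0],[0.037,0,0,0,0,0,0],[0.037,0,0,0,0,0,0],[0.037,0,0,0,0,0,0]]]}}

```text
time: 24.88
eef_pos: [0.4671, 0.1339, 0.0507]
eef_rot: [3.141, -0.0, 1.571]
contact_force: [-0.5, 0.1, 2.6]
width: 0.0432
finger_force: 30.0
```

>>> {"fn": "carry_out", "kwargs": {"plan": [[[0.037,0,0,-0.01,0,0,0],[0.037,0,0,-0.02,0,0,0],[0.037,0,0,-0.03,0,0,0],[0.037,0,0,-0.03,0,0,0],[0.037,0,0,-0.03,0,0,0],[0.037,-0.025,0.018,0,0,0,0],[0.037,-0.035,0.025,0,0,0,0],[0.037,-0.035,0.025,0,0,0,0],[0.037,-0.035,0.025,0,0,0,0],[0.037,-0.035,0.025,0,0,0,0],[0.037,-0.035,0.02,0,0,0,0],[0.037,-0.022,0.014,0,0,0,0]]]}}

```text
time: 26.38
eef_pos: [0.6196, -0.0896, 0.1709]
eef_rot: [3.142, 0.0, 1.57]
contact_force: [0.2, 0.6, 0.1]
width: 0.0431
finger_force: 30.0
```

>>> {"fn": "carry_out", "kwargs": {"plan": [[[0.037,0,0,0,0,0,0],[0.037,0,0,0,0,0,0],[0.037,0,0,0.02,0,0,0],[0.037,0,0,0.03,0,0,0],[0.037,0,0,0.03,0,0,0],[0.037,0,0,0.03,0,0,0],[0.037,0,0,0.01,0,0,0],[0.037,0,0,0.004,0,0,0],[0.037,0,0,0,0,0,0],[0.037,0,0,0,0,0,0]]]}}

```text
time: 27.62
eef_pos: [0.6197, -0.0881, 0.0477]
eef_rot: [3.14, 0.0, 1.571]
contact_force: [0.5, -0.4, 0.2]
width: 0.043
finger_force: 30.0
```

>>> {"fn": "carry_out", "kwargs": {"plan": [[[0.037,0,0,0.002,0,0,0],[0.037,0,0,0,0,0,0],[0.05,0,0,0,0,0,0],[0.06,0,0,0,0,0,0],[0.075,0,0,0,0,0,0],[0.0919,0,0,0,0,0,0],[0.0919,0,0,0,0,0,0],[0.0919,0,0,0,0,0,0],[0.0919,0,0,-0.02,0,0,0],[0.0919,0,0,-0.03,0,0,0],[0.0919,0,0,-0.04,0,0,0],[0.0919,0,0,-0.05,0,0,0]]]}}

```text
time: 29.12
eef_pos: [0.6186, -0.0881, 0.1867]
eef_rot: [-3.141, -0.0, 1.571]
contact_force: [0.4, 0.4, -0.8]
width: 0.0919
finger_force: 0.0
```

```bash
python3 look.py p5 .63,.115,.013,.03,.1 .626,.048,.0235,.025,.052 .623,-.02,.0235,.025,.052 .619,-.088,.022,.025,.06
```

```text
[ 0.6226 -0.0886  0.192 ]
.63,.115,.013,.03,.1 811 [0.6305 0.1153] ztop 0.1
.63,.115,.013,.03,.1 314 [0.6295 0.1141] ztop 0.1
.626,.048,.0235,.025,.052 570 [0.6275 0.0484] ztop 0.075
.626,.048,.0235,.025,.052 257 [0.6268 0.0489] ztop 0.075
.623,-.02,.0235,.025,.052 465 [ 0.6244 -0.0199] ztop 0.075
.623,-.02,.0235,.025,.052 284 [ 0.6234 -0.0192] ztop 0.075
.619,-.088,.022,.025,.06 398 [ 0.6209 -0.0875] ztop 0.067
.619,-.088,.022,.025,.06 260 [ 0.6187 -0.0885] ztop 0.067
```

View pics/p5.png

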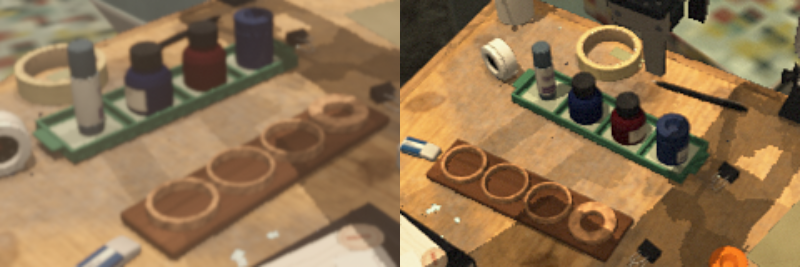

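All four stand upright in the tray, reversed: glue (90,85), blue (148,80), red (205,60) and sharpener (254,38) in the left crop. Their tops are at floor-standing height and the gripper is clear.

```bash
python3 -c "
from bench import r
print(r.sign_off())"
```

```text
the job is handed in; nothing more can be done
None
```

The job is handed in: glue stick, blue ink, red ink and sharpener stand upright on the floors of the green pockets, left to right in reverse of their rack order, placed by about 29 s of the 101 s allowed; the sign-off returned no verdict.

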